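Build up the twist-lock tower of parts cases

TASK

Build up the tower of grey parts cases that stands on the bench dock: lock the deep loose case onto the case that is already docked, and then the shallow one on top of that. Set each case crosswise on the hammer head of the lid below, turn it clockwise (seen from above) under light pressure until its keyhole finds the head and it drops flat onto the lid, then go on turning until it clicks past its spring and stands square on the case below at the stop. Feel it in rather than forcing it down, keep the docked case locked, and leave the screw dish, the small blue-lidded box and the brass fitting where they are.

Things in the scene. Friction and masses are not known exactly. Their poses are not given: they have to be found in the camera images.
- dock: Aluminium plate 70 x 98 x 8 mm screwed to the bench, with a hammer head like the lids' on its top (hidden under the docked case). Origin at the centre of its underside, z up. Fixed.
- base_case: Closed dark grey case with black lid, straight sides, 58 mm along its x, 84 mm along its y; origin: centre of its underside, z up. 48 mm high to the lid's top, 0.5 kg, already locked on the dock, its underside 8 mm above the bench. The bottom of the tower.
- deep_case: Closed dark grey case with black lid, straight sides, 58 mm along its x, 84 mm along its y; origin: centre of its underside, z up. The deep one: 60 mm high to the lid's top, 0.3 to 0.6 kg, upright and loose on the bench.
- shallow_case: Closed dark grey case with black lid, straight sides, 58 mm along its x, 84 mm along its y; origin: centre of its underside, z up. The shallow one: 40 mm high to the lid's top, 0.2 to 0.4 kg, upright and loose on the bench.
- base_head (a point): Top centre of the docked case's hammer head, 9.2 mm above the lid's top. Every lid has one: aluminium bar 40 x 14 x 4 mm with round ends on a 14 mm neck. It is riveted and swivels stiffly (0.1 N m): it may stand anywhere from along the case's x to 25 degrees anticlockwise of that. The angle is not reported: see or feel it.
- deep_keyhole (a point): Centre of the deep case's underside. Here every case has an oblong keyhole 42.5 x 16.5 mm, no lead-in, in a 4 mm floor under an 11 mm high cavity; its long axis is 25 degrees anticlockwise (from above) of the case's y. So a case drops over the head below when it stands 65 to 90 degrees (+-5) anticlockwise of square, as the head stands; until then it rides on the head, 9.2 mm up.
- shallow_keyhole (a point): The same point of the shallow case. Once down, a case turns clockwise over the head. From about 35 to 19 degrees short of square its two spring balls resist (0.2 to 0.5 N m); the head first swivels home, then snaps past them, and a hard stop ends the turn at square or up to 4 degrees beyond. Set down square or turned anticlockwise it never locks. Sideways play about 1 mm.
- screw_dish: Bystander: round metal dish with screws, 90 mm across, 18 mm high. Origin at the centre of its underside.
- parts_box: Bystander: small lidded plastic box with a blue lid, 53 x 75 x 26 mm. Origin at the centre of its underside.
- fitting_1: Bystander: upright brass pipe fitting with a black cap, 14 x 16 x 26 mm. Origin at the centre of its underside.

How it is judged (in metres and radians):
On the way, in this order (a step that is already met when the one before it is completed fails the run):
1. the deep case is locked squarely on the docked case (horizontal distance between deep_case and base_case below 0.005 m and z of deep_case in the frame of base_case between 0.045 and 0.051 m and angle between the y axis of deep_case and the y axis of base_case, either way round below 0.1 rad and horizontal distance between base_case and dock below 0.005 m and z of base_case in the frame of dock between 0.005 and 0.011 m and angle between the y axis of base_case and the y axis of dock, either way round below 0.1 rad), for 0.3 s.
2. the shallow case is locked squarely on the deep case (all of step 1 and horizontal distance between shallow_case and deep_case below 0.005 m and z of shallow_case in the frame of deep_case between 0.057 and 0.063 m and angle between the y axis of shallow_case and the y axis of deep_case, either way round below 0.1 rad), for 0.3 s.
At the end, for the whole second after the job is handed in: The docked case is locked on the dock, the deep case on it and the shallow case on the deep one: each centred within 5 mm of the part below, its underside within 3 mm of that part's top, its sides square within 0.10 rad (6 degrees), at rest and released (all of step 2 and linear speed of each of deep_case, shallow_case below 0.02 m/s); the robot touches nothing.
It fails at once if the round metal dish of screws is pushed more than 25 mm away (distance of screw_dish from where it was at the start of the episode above 0.025 m).
It fails at once if the small blue-lidded plastic box is pushed more than 25 mm away (distance of parts_box from where it was at the start of the episode above 0.025 m).
It fails at once if the brass pipe fitting is pushed more than 25 mm away (distance of fitting_1 from where it was at the start of the episode above 0.025 m).
It fails at once if the deep case is forced against the one below with over 150 N (contact force between deep_case and base_case above 150 N).
It fails at once if the shallow case is forced against the one below with over 150 N (contact force between shallow_case and deep_case above 150 N).
It also fails if it takes over 72 s, if anything falls off the work surface, if the arm or the gripper's body presses on something with over 40 N, if the wrist force passes 120 N, or if a joint passes its speed limit or range.

ROBOT

A 6-joint arm with a two-finger parallel gripper is mounted at the origin on a cart in front of the work surface, level with it; the furniture and walls round the work are solid. World frame = base frame: x ahead of the robot, y to its left, z up, the work surface at z = 0. Lengths are in m, angles in degrees, forces in N, time in s.
With the tool pointing down it reaches from about 0.3 to 0.75 m from the base axis. Payload 8.5 kg.
Tool frame: the origin (TCP) lies on the centre line of the jaws, within the pads' length; the fingertips stand tips_ahead ahead of it and the grasp point (between the pads) lies 3 mm ahead of it (tips_ahead is the distance from the TCP to the fingertips, in m); z points along the fingers, y is the line along which they close (so a half turn about z gives the same grasp; the last joint's range is limited). The gripper opens to 85 mm and grips with 20 to 120 N. Pads are 22 mm wide; open, the fingers measure 114 mm over their backs; the gripper's body (76 mm by 85 mm) begins 54 mm behind the grasp point. The pads swing forward as they close: fully open they stand 13 mm farther back than shut.
Start: joints at [59.628, 21.807, 74.336, -0, 83.858, -12.336], TCP at [0.17, 0.523, 0.253] pointing down, gripper open.
Joint ranges: [-178.18, 178.18], [-50.72, 133.34], [12.68, 142.11], [-81.47, 261.47], [9.98, 163.14], [-165.26, 165.26]. Speed limits (degrees/s): [136.94, 136.94, 180, 180, 180, 180].

INTERFACE

Orientations are given as a 3x3 rotation matrix whose columns are the frame's x, y, z axes.
In Python, from rig import observe, get_image, close_job, tips_ahead gives the robot as it stands.
- The arm moves only by the shell command python3 -m creep 'ROWS' [FORCE]. ROWS is one flat JSON list of numbers that holds 1 to 10 rows one after another, with no inner brackets; each row has 5 numbers: dx, dy, dz in shares of the most that a row can go, 1 being 50 mm, then a turn about the tool's z in shares of 180 degrees (1.0 is 180 degrees), then the finger opening in m; each row shifts and turns the commanded pose from where the row before left it, along the tool's axes as they then stand; what a row does not reach is not made up. A row lasts 1/10 s, in which the tool goes at most 0.05 m and 8.59 degrees, less where a joint would pass 70% of its speed; a pose out of reach is approached as far as the arm can. The fingers move at their own pace and stop on an object; FORCE is the grip in N (left out, the last holds). Time passes only in rows, so rows that do not move let the fingers close. It prints the time, the measured TCP pose, the force, the opening and the grip force at its end. Input that does not fit is refused with a message, and nothing moves.
- observe(): the state, without advancing time (a new reading comes with each control period).
- get_image(name): name is "scene" or "top" or "wrist"; returns a dict with "pixels" (420x560x3 uint8, red, green, blue), "depth" (420x560 float32, m along the optical axis (not along the pixel's ray), 0 where there is no reading), "K" (3x3 intrinsics, pixels), "extrinsics" (4x4, takes a point from world to camera coordinates). Camera axes: x right, y down, z forward; pixel columns grow to the right and rows downward; lengths in m; the calibration is good to about 2 mm. The wrist camera is an equidistant fisheye: a pixel r from the principal point sees the ray r / f radians off the axis. A picture is of the moment at which its call begins.
- close_job(): hands the job in; it is judged then, once.
The state is a dict: "time_s": time; "q": joint angles; "qvel": joint speeds; "joint_efforts": joint torques, N m; "position": TCP position; "tool_rot": TCP orientation; "ft_force": force on the tool from outside, world axes, zero at the start; "wrist_torque": the same for the moment, N m; "grip_width": finger opening in m; "gripper_force": force on a finger pad.
Only numpy, scipy, OpenCV 4.12 (cv2) and the standard library are available. Lean on these libraries where they do the work, as an engineer would, in place of code of your own. Each camera call takes 0.05 s, during which the arm holds its last target. There are 200 camera calls.

## Working session

There is one attempt and no reset: what is moved stays moved. The work goes in short steps, Python scripts to look and compute and a shell command to move; the robot and the scene stay as the last step left them, time stands still between calls to the robot, and variables do not carry over. Pictures are saved under pics/ and viewed, at most 10 in all, crops included, and the job is handed in when it is done.

```bash
ls; mkdir -p pics
python3 - <<'E'
from rig import *
import cv2,numpy as np
s=observe(); print({k:np.round(v,3).tolist() for k,v in s.items()}, tips_ahead)
for n in ["scene","top"]:
    im=get_image(n); cv2.imwrite(f"pics/{n}0.png",im["pixels"][:,:,::-1]); np.savez(f"pics/{n}0.npz",**im)
    print(n,im["K"],im["extrinsics"].round(4))
E
```

```text
pics
{'time_s': 0.0, 'q': [59.627, 21.845, 74.386, -0.001, 83.857, -12.334], 'qvel': [-0.003, 0.087, 0.063, -0.085, 0.066, 0.06], 'joint_efforts': [0.0, -44.845, -23.128, -0.0, 0.005, 0.0], 'position': [0.17, 0.523, 0.253], 'tool_rot': [[-0.951, 0.31, -0.001], [0.31, 0.951, -0.001], [0.0, -0.001, -1.0]], 'ft_force': [-0.428, -0.435, 0.17], 'wrist_torque': [0.026, -0.019, -0.013], 'gripper_force': 0.0, 'grip_width': 0.085} 0.022
scene [[487.89895314   0.         279.7156241 ]
 [  0.         487.89895314 208.20772777]
 [  0.           0.           1.        ]] [[ 0.8466 -0.532   0.0144 -0.4222]
 [-0.3007 -0.5006 -0.8118  0.2422]
 [ 0.4391  0.683  -0.5838  0.7143]
 [ 0.      0.      0.      1.    ]]
top [[477.99812146   0.         282.94363781]
 [  0.         477.99812146 208.56703608]
 [  0.           0.           1.        ]] [[-9.800e-03 -1.000e+00  2.000e-04  9.470e-02]
 [-9.823e-01  9.600e-03 -1.869e-01  5.349e-01]
 [ 1.869e-01 -2.000e-03 -9.824e-01  9.652e-01]
 [ 0.000e+00  0.000e+00  0.000e+00  1.000e+00]]
```

View pics/top0.png

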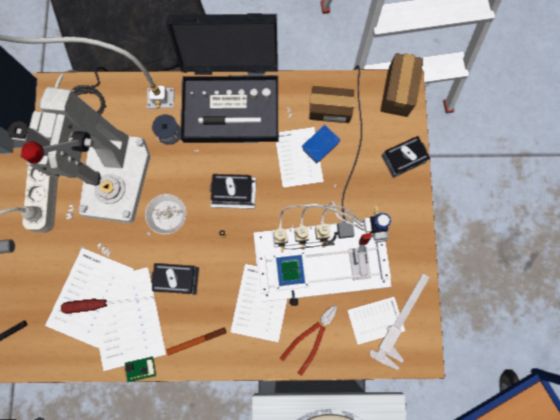

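View pics/scene0.png

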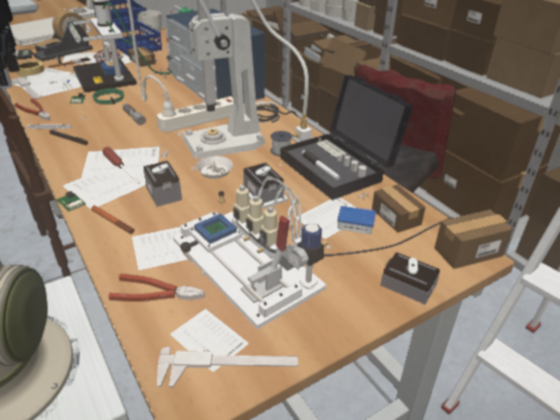

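The top view shows three cases at about (233,190), (175,278) and (406,156). The dish is at (166,214), the blue box at (320,143) and the fitting at (222,233). Next I'll measure heights and outlines from the depth of both views.

```bash
cat > h.py <<'E'
import numpy as np,cv2
from rig import *
def load(f): return dict(np.load(f))
def cloud(im):
    K,E,d=im["K"],im["extrinsics"],im["depth"]
    v,u=np.mgrid[:d.shape[0],:d.shape[1]]
    p=np.stack([(u-K[0,2])/K[0,0]*d,(v-K[1,2])/K[1,1]*d,d],-1)
    w=(p-E[:3,3])@E[:3,:3]
    w[d==0]=np.nan
    return w
def proj(im,p):
    c=im["extrinsics"][:3,:3]@np.asarray(p)+im["extrinsics"][:3,3]; q=im["K"]@c; return q[:2]/q[2]
E
python3 - <<'E'
from h import *
t=load("pics/top0.npz");s=load("pics/scene0.npz")
wt,ws=cloud(t),cloud(s)
for n,(u,v) in dict(A=(233,190),B=(175,278),C=(406,156),dish=(166,214),box=(320,143),fit=(222,233)).items():
    c=wt[v-3:v+4,u-3:u+4].reshape(-1,3); c=np.nanmedian(c,0)
    print(n,"depth pt",c.round(4))
    if n in"ABC":
      for nm,w in(("top",wt),("scene",ws)):
        m=(np.hypot(w[...,0]-c[0],w[...,1]-c[1])<.065)&(w[...,2]>.02)
        P=w[m]; z=P[:,2]; h=np.histogram(z,np.arange(.02,.09,.002)); k=h[1][np.argsort(h[0])[-3:]]
        zl=k[-1]+.001; L=P[abs(z-zl)<.004]
        r=cv2.minAreaRect((L[:,:2]*1000).astype(np.float32))
        hd=P[z>zl+.005]
        print(nm,"lid z modes",k.round(3),"median",np.median(L[:,2]).round(4),"rect(mm)",r,"n",len(L),"head c",hd.mean(0).round(4) if len(hd) else None,len(hd), cv2.fitLine((hd[:,:2]).astype(np.float32),cv2.DIST_L2,0,.01,.01).ravel()[:2] if len(hd)>5 else 0)
big=[]
for (im,u,v) in ((t,233,190),(t,175,278),(t,406,156)):
    big.append(cv2.resize(im["pixels"][v-30:v+30,u-33:u+33,::-1],None,fx=4,fy=4,interpolation=cv2.INTER_CUBIC))
cv2.imwrite("pics/crop.png",np.hstack(big))
E
```

```text
A depth pt [0.5748 0.1945 0.0619]
top lid z modes [0.056 0.052 0.054] median 0.0547 rect(mm) ((583.2315673828125, 201.1820068359375), (88.02082824707031, 58.61964797973633), 88.36286163330078) n 897 head c [0.5828 0.2013 0.064 ] 116 [0.9840364 0.1779673]
scene lid z modes [0.05  0.054 0.052] median 0.053 rect(mm) ((579.4573364257812, 200.30035400390625), (90.41372680664062, 58.314727783203125), 86.30244445800781) n 442 head c [0.5788 0.2005 0.062 ] 73 [0.9737328  0.22769357]
B depth pt [0.3913 0.3116 0.0613]
top lid z modes [0.06  0.056 0.058] median 0.0585 rect(mm) ((391.77105712890625, 318.808837890625), (89.39248657226562, 57.86660385131836), 85.56684875488281) n 1018 head c [0.3912 0.3189 0.0677] 127 [0.9546985  0.29757473]
scene lid z modes [0.054 0.058 0.056] median 0.0569 rect(mm) ((387.7451171875, 316.674072265625), (90.7353515625, 58.35651779174805), 85.70714569091797) n 494 head c [0.3881 0.3175 0.0657] 80 [0.9558918  0.29371896]
C depth pt [ 0.6515 -0.1806  0.0425]
top lid z modes [0.036 0.04  0.038] median 0.0392 rect(mm) ((657.7557373046875, -183.23138427734375), (58.57695007324219, 91.13585662841797), 24.52252769470215) n 843 head c [ 0.6576 -0.1836  0.0483] 118 [0.76193184 0.6476572 ]
scene lid z modes [0.034 0.038 0.036] median 0.0372 rect(mm) ((654.961181640625, -183.66978454589844), (60.84027099609375, 90.00345611572266), 23.794673919677734) n 1041 head c [ 0.6541 -0.1842  0.0464] 128 [0.7300859 0.6833554]
dish depth pt [0.5347 0.3489 0.0048]
box depth pt [0.689  0.0049 0.0253]
fit depth pt [0.4891 0.2216 0.0206]
```

View pics/crop.png

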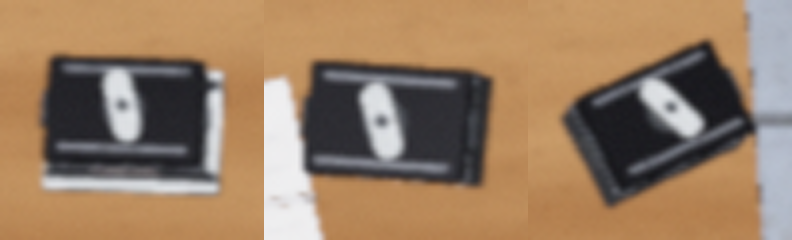

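A is the docked case (lid about 55 mm up, on the aluminium plate), B the deep one and C the shallow one. The heads stand about 14, 22 and 17° anticlockwise of their case's x. I'll move over B and check it with the wrist camera at two tool yaws.

The rows are not in the units I measure in: shifts go in shares of 50 mm and turns go in shares of 180 degrees. I convert before sending: -0.0273 m is -0.546, -0.0127 m is -0.254.

```bash
python3 -m creep '[-0.546,-0.254,0,0,0.085,-0.546,-0.254,0,0,0.085,-0.546,-0.254,0,0,0.085,-0.546,-0.254,0,0,0.085,-0.546,-0.254,0,0,0.085,-0.546,-0.254,0,0,0.085,-0.546,-0.254,0,0,0.085,-0.546,-0.254,0,0,0.085,-0.546,-0.254,0,0,0.085,-0.546,-0.254,0,0,0.085]' 60
python3 -m creep '[0,0,0,0,0.085,0,0,0,0,0.085,0,0,0,0,0.085]'
cat >> h.py <<'E'
def snap(n,f):
    im=get_image(n); s=observe(); im.update(pos=np.array(s["position"]),rot=np.array(s["tool_rot"])); np.savez(f"pics/{f}.npz",**im); cv2.imwrite(f"pics/{f}.png",im["pixels"][:,:,::-1]); return im
def fray(im,u,v):
    K,E=im["K"],im["extrinsics"]; x=(u-K[0,2])/K[0,0]; y=(v-K[1,2])/K[1,1]; r=np.hypot(x,y)+1e-12
    d=np.array([x/r*np.sin(r),y/r*np.sin(r),np.cos(r)]); R=E[:3,:3]; return -R.T@E[:3,3], R.T@d
def onz(im,u,v,z):
    c,d=fray(im,u,v); return c+d*(z-c[2])/d[2]
def fproj(im,p):
    c=im["extrinsics"][:3,:3]@np.asarray(p)+im["extrinsics"][:3,3]; K=im["K"]; r=np.hypot(c[0],c[1]); t=np.arctan2(r,c[2])
    return np.array([K[0,2]+K[0,0]*t*c[0]/r,K[1,2]+K[1,1]*t*c[1]/r])
E
python3 - <<'E'
from h import *
im=snap("wrist","w1"); print(im["K"],im["extrinsics"].round(4),im["pos"],fproj(im,[.39,.3175,.069]))
E
```

```text
time_s: 1.1
position: [0.3912, 0.3166, 0.2531]
tool_rot: [[-0.951, 0.31, -0.001], [0.31, 0.951, -0.0], [0.0, -0.0, -1.0]]
ft_force: [-0.9, 0.9, -0.1]
grip_width: 0.0852
gripper_force: 0.0
time_s: 1.4
position: [0.3898, 0.3182, 0.2532]
tool_rot: [[-0.951, 0.309, -0.001], [0.309, 0.951, 0.0], [0.001, -0.0, -1.0]]
ft_force: [0.0, 0.4, -0.5]
grip_width: 0.085
gripper_force: 0.0
[[325.1922621    0.         280.03455682]
 [  0.         325.1922621  203.11376568]
 [  0.           0.           1.        ]] [[ 3.101e-01  9.507e-01  8.000e-04 -4.241e-01]
 [ 9.112e-01 -2.974e-01  2.852e-01 -2.984e-01]
 [ 2.713e-01 -8.770e-02 -9.585e-01  3.004e-01]
 [ 0.000e+00  0.000e+00  0.000e+00  1.000e+00]] [0.38978603 0.31826674 0.25326631] [278.73653778 184.61944067]
```

To row units: 7.7 degrees is 0.0428.

```bash
python3 -m creep '[0,0,0,0.0428,0.085,0,0,0,0.0428,0.085,0,0,0,0.0428,0.085,0,0,0,0.0428,0.085,0,0,0,0.0428,0.085,0,0,0,0.0428,0.085,0,0,0,0.0428,0.085,0,0,0,0.0428,0.085,0,0,0,0.0428,0.085,0,0,0,0.0428,0.085]'
python3 -m creep '[0,0,0,0,0.085,0,0,0,0,0.085,0,0,0,0,0.085]'
python3 - <<'E'
from h import *
im=snap("wrist","w2"); print(im["extrinsics"].round(4),im["pos"],im["rot"].round(4),fproj(im,[.39,.3175,.069]))
a=cv2.imread("pics/w1.png");cv2.imwrite("pics/w12.png",cv2.resize(np.hstack([a,cv2.imread("pics/w2.png")]),None,fx=.7,fy=.7))
E
```

```text
time_s: 2.45
position: [0.3898, 0.3183, 0.2534]
tool_rot: [[0.092, 0.996, -0.0], [0.996, -0.092, 0.0], [0.0, -0.0, -1.0]]
ft_force: [-0.0, -0.8, -0.3]
grip_width: 0.085
gripper_force: 0.0
time_s: 2.75
position: [0.3903, 0.3179, 0.2533]
tool_rot: [[0.085, 0.996, 0.0], [0.996, -0.085, -0.0], [-0.0, 0.0, -1.0]]
ft_force: [0.7, -0.5, 1.0]
grip_width: 0.0851
gripper_force: 0.0
[[ 9.963e-01 -8.590e-02 -9.000e-04 -3.625e-01]
 [-8.200e-02 -9.548e-01  2.856e-01  2.991e-01]
 [-2.540e-02 -2.845e-01 -9.583e-01  4.791e-01]
 [ 0.000e+00  0.000e+00  0.000e+00  1.000e+00]] [0.3903605  0.31784062 0.25331901] [[ 0.0853  0.9964 -0.    ]
 [ 0.9964 -0.0853 -0.    ]
 [-0.     -0.     -1.    ]] [278.74329719 186.11388117]
```

View pics/w12.png

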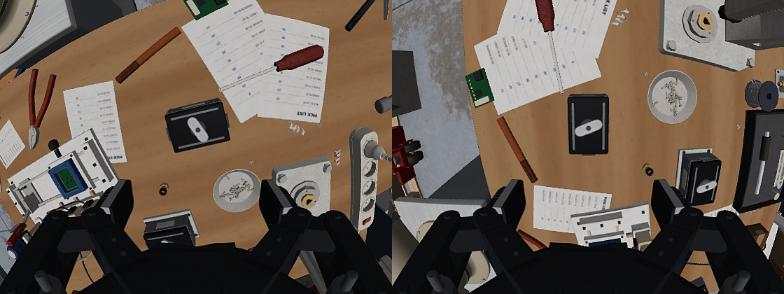

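Both wrist views show the deep case near the image centre, with its white head at about full-scale (281,183) and (281,179). I'll refine those centroids in code.

```bash
cat >> h.py <<'E'
def head(im,uv,z,r=26):
    """bright head blob near uv -> centre and long-axis angle on plane z"""
    u0,v0=int(uv[0])-r,int(uv[1])-r; hsv=cv2.cvtColor(im["pixels"][v0:v0+2*r,u0:u0+2*r],cv2.COLOR_RGB2HSV)
    m=((hsv[...,2]>150)&(hsv[...,1]<60)).astype(np.uint8)
    n,l,st,c=cv2.connectedComponentsWithStats(m)
    k=max(range(1,n),key=lambda i:st[i,4]); m=(l==k).astype(np.uint8)
    cs,_=cv2.findContours(m,cv2.RETR_EXTERNAL,cv2.CHAIN_APPROX_NONE)
    cc=max(cs,key=cv2.contourArea).reshape(-1,2)+[u0,v0]
    P=np.array([onz(im,u,v,z)[:2] for u,v in cc]); rc=cv2.minAreaRect((P*1000).astype(np.float32))
    M=cv2.moments((P*1e4).astype(np.float32).reshape(-1,1,2)); c=np.array([M["m10"],M["m01"]])/M["m00"]/1e4
    a=.5*np.degrees(np.arctan2(2*M["mu11"],M["mu20"]-M["mu02"]))
    return c,a,np.round(rc[1],1),cc.mean(0)
def lid(im,uv,z,r=70):
    """dark lid outline near uv: convex hull -> minAreaRect on plane z (mm)"""
    u0,v0=int(uv[0])-r,int(uv[1])-r; g=im["pixels"][max(v0,0):v0+2*r,u0:u0+2*r].max(-1)
    m=(g<75).astype(np.uint8); n,l,st,c=cv2.connectedComponentsWithStats(m); k=max(range(1,n),key=lambda i:st[i,4])
    cs,_=cv2.findContours((l==k).astype(np.uint8),cv2.RETR_EXTERNAL,cv2.CHAIN_APPROX_NONE)
    P=np.array([onz(im,u,v,z)[:2] for u,v in max(cs,key=cv2.contourArea).reshape(-1,2)+[u0,max(v0,0)]])
    return cv2.minAreaRect((P*1000).astype(np.float32))
E
python3 - <<'E'
from h import *
for f,uv in(("w1",(281,183)),("w2",(281,179))):
    im=load(f"pics/{f}.npz"); c,a,s,px=head(im,uv,.0692); e=im["rot"].T@np.r_[c-im["pos"][:2],0]
    print(f,c.round(4),a.round(1),s,px,"tool frame",e.round(4),"lid",lid(im,uv,.058))
im=load("pics/w2.npz");A=fproj(im,[.581,.2008,.0652]);c,a,s,px=head(im,A,.0652);print("A",A,c,a,s,px)
# triangulated height of B's head from w1,w2
M=[];b=[]
for f,uv in(("w1",(281,183)),("w2",(281,179))):
    im=load(f"pics/{f}.npz");p=head(im,uv,.0692)[3];o,d=fray(im,*p);I=np.eye(3)-np.outer(d,d);M.append(I);b.append(I@o)
print("tri",np.linalg.solve(sum(M),sum(b)))
E
```

```text
w1 [0.3914 0.3206] 16.7 [38.1 13.2] [282.15384615 184.93589744] tool frame [-0.0008  0.0027 -0.    ] lid ((387.9664611816406, 321.1146545410156), (89.2998275756836, 64.52262878417969), 85.47364807128906)
w2 [0.3917 0.3208] 17.1 [38.  13.5] [280.25882353 182.57647059] tool frame [ 0.0031  0.0011 -0.    ] lid ((391.8080749511719, 322.2774658203125), (88.99590301513672, 57.69671630859375), 85.08970642089844)
A [448.09696076 269.22418679] [0.58260856 0.20356408] 12.409406792023365 [37.7 13.4] [449.48387097 266.85483871]
tri [0.39172639 0.32041872 0.06715613]
```

The two yaws agree within 0.3 mm, so B is at (0.3915, 0.3207) with yaw about −4.8°. I'll grasp it across its 58 mm.

To row units: 0.03 m is 0.6, 0.003 m is 0.06.

```bash
python3 -m creep '[0.06,0.02,0.4,0,0.085,0,0,0.6,0,0.085,0,0,0.6,0,0.085,0,0,0.6,0,0.085,0,0,0.6,0,0.085,0,0,0.6,0,0.085,0,0,0.5,0,0.085,0,0,0.406,0,0.085,0,0,0,0,0.085,0,0,0,0,0.085]' 80
python3 -m creep '[0,0,0,0,0.03,0,0,0,0,0.03,0,0,0,0,0.03,0,0,0,0,0.03,0,0,0,0,0.03,0,0,0,0,0.03,0,0,0,0,0.03,0,0,0,0,0.03]' 80
```

```text
time_s: 3.8
position: [0.392, 0.3207, 0.0384]
tool_rot: [[0.087, 0.996, 0.0], [0.996, -0.087, 0.0], [0.0, 0.0, -1.0]]
ft_force: [0.2, 1.1, 0.1]
grip_width: 0.0852
gripper_force: 0.0
time_s: 4.6
position: [0.3919, 0.3209, 0.0394]
tool_rot: [[0.087, 0.996, 0.001], [0.996, -0.087, 0.001], [0.001, 0.001, -1.0]]
ft_force: [-2.5, -0.0, 7.5]
grip_width: 0.0575
gripper_force: 86.8
```

To row units: -0.03 m is -0.6, -0.02 m is -0.4.

```bash
python3 -m creep '[0,0,-0.2,0,0.03,0,0,-0.4,0,0.03,0,0,-0.6,0,0.03,0,0,-0.6,0,0.03,0,0,-0.6,0,0.03,0,0,-0.6,0,0.03,0,0,-0.2,0,0.03]'
python3 -m creep '[-0.4,0.4,0,0,0.03,-0.5,0.44,0,0,0.03,-0.5,0.44,0,0,0.03,-0.5,0.44,0,0,0.03,-0.5,0.44,0,0,0.03,-0.5,0.44,0,0,0.03,-0.5,0.44,0,0,0.03,-0.5,0.44,0,0,0.03,-0.4,0.32,0,0,0.03,-0.192,0.16,0,0,0.03]'
python3 -m creep '[0,0,0,0,0.03,0,0,0,0,0.03,0,0,0,0,0.03,0,0,0,0,0.03]'
python3 - <<'E'
from h import *
im=snap("wrist","w3"); print(im["pos"],fproj(im,[.5826,.2036,.0652]),fproj(im,[*im["pos"][:2],im["pos"][2]+.031]))
E
```

```text
time_s: 5.3
position: [0.3922, 0.3208, 0.201]
tool_rot: [[0.088, 0.996, 0.004], [0.996, -0.088, 0.002], [0.002, 0.004, -1.0]]
ft_force: [0.4, 0.6, -5.7]
grip_width: 0.0568
gripper_force: 87.5
time_s: 6.3
position: [0.5698, 0.0776, 0.1967]
tool_rot: [[0.09, 0.996, -0.002], [0.996, -0.09, -0.0], [-0.0, -0.002, -1.0]]
ft_force: [0.2, -0.0, -6.3]
grip_width: 0.0571
gripper_force: 87.3
time_s: 6.7
position: [0.5688, 0.0804, 0.1981]
tool_rot: [[0.087, 0.996, -0.0], [0.996, -0.087, 0.0], [0.0, -0.0, -1.0]]
ft_force: [0.2, 0.2, -6.4]
grip_width: 0.057
gripper_force: 87.3
[0.56892719 0.08024076 0.19812329] [282.54770267  44.53550374] [276.95399654 332.9614668 ]
```

View pics/w3.png

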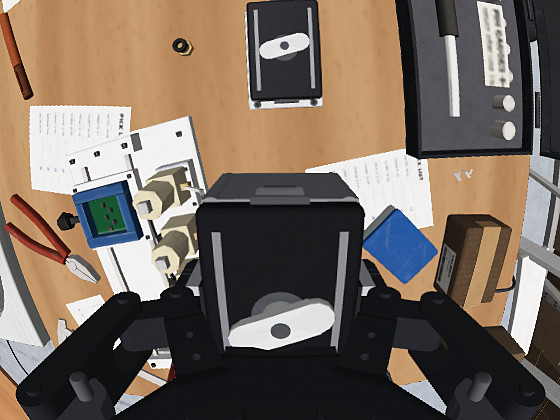

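The view shows the docked case's lid spanning about (247–322, 2–98) with its head at (284,45), and the held case's head at (281,331). I'll enlarge the docked lid for its yaw.

Run:
```python
from h import *
im=load("pics/w3.npz")
c,a,s,px=head(im,(284,48),.0652);print("A",c.round(4),a.round(1),s,px)
z=im["pos"][2]-.0384+.0692
c,a,s,px=head(im,(281,331),z,60);e=im["rot"].T@np.r_[c-im["pos"][:2],0];print("held",e.round(4),a.round(1),s,px)
cv2.imwrite("pics/w3c.png",cv2.resize(im["pixels"][0:115,235:335,::-1],None,fx=5,fy=5,interpolation=cv2.INTER_CUBIC))
g=im["pixels"][...,:].mean(-1)
# strip centres per row, on plane z=.056
for nm,lo,hi in(("L",252,266),("R",304,320)):
    P=[]
    for v in range(14,86,2):
        row=g[v,lo:hi]; w=np.clip(row-np.median(row)-15,0,None)
        if w.sum()>20: P.append(onz(im,lo+(w*np.arange(hi-lo)).sum()/w.sum(),v,.056)[:2])
    P=np.array(P,np.float32); f=cv2.fitLine(P,cv2.DIST_HUBER,0,.001,.001).ravel(); print(nm,len(P),np.degrees(np.arctan2(f[1],f[0]))%180,f[2:])
```

```text
A [0.5832 0.2027] 13.9 [41.7 28.8] [274.50282486  49.22033898]
held [0.0019 0.001  0.    ] 9.9 [32.6 38.5] [253.04824561 320.375     ]
L 36 87.84824 [0.5624884 0.2074644]
R 36 86.42111 [0.6056784  0.20523602]
```

View pics/w3c.png

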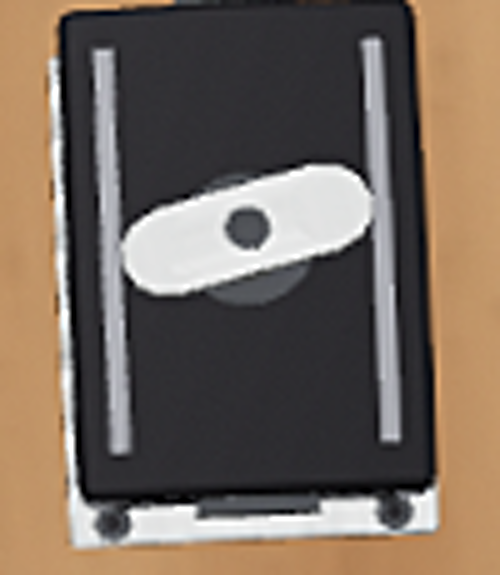

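The head's rivet is at (284.4,45.6), with strips running from (255.6,10) to (259,90.4) and (309.2,8) to (313.2,88).

Run:
```python
from h import *
im=load("pics/w3.npz")
f=lambda x,y,z=.056:onz(im,235+x/5,y/5,z)[:2]
ang=lambda p,q:np.degrees(np.arctan2(*(q-p)[::-1]))
print("strips",ang(f(120,452),f(103,50)),ang(f(391,440),f(371,40)),"lid mid", (f(120,452)+f(103,50)+f(391,440)+f(371,40))/4)
print("head",f(247,228,.0652),"ends mid",(f(125,250,.0652)+f(374,205,.0652))/2,ang(f(125,255,.0652),f(374,200,.0652)))
z=im["pos"][2]-.0384+.0692
for p in((281,331),):
    e=im["rot"].T@np.r_[onz(im,*p,z)[:2]-im["pos"][:2],0]; print("held",e)
```

```text
strips 87.35521377383614 87.53459345286417 lid mid [0.58395223 0.20257449]
head [0.5839311  0.20262307] ends mid [0.58436864 0.20291908] 8.397045658022623
held [7.35273905e-04 1.39702934e-03 9.53492034e-09]
```

To row units: -8.5 degrees is -0.0472.

```bash
python3 -m creep '[0,0,0,-0.0472,0.03,0,0,0,-0.0472,0.03,0,0,0,-0.0472,0.03,0,0,0,-0.0472,0.03,0,0,0,-0.0472,0.03,0,0,0,-0.0472,0.03,0,0,0,-0.0472,0.03,0,0,0,-0.0472,0.03,0,0,0,-0.0472,0.03,0,0,0,-0.0472,0.03]'
python3 -m creep '[0,0,0,-0.0417,0.03,-0.02,0.4,0,0,0.03,-0.04,0.4,0,0,0.03,-0.04,0.4,0,0,0.03,-0.04,0.4,0,0,0.03,-0.048,0.4,0,0,0.03,0,0.466,0,0,0.03,0,0,0,0,0.03,0,0,0,0,0.03,0,0,0,0,0.03]'
python3 -m creep '[0,0,0.4,0,0.03,0,0,0.5,0,0.03,0,0,0.5,0,0.03,0,0,0.28,0,0.03,0,0,0.04,0,0.03,0,0,0,0,0.03,0,0,0,0,0.03,0,0,0,0,0.03]'
```

```text
time_s: 7.75
position: [0.5691, 0.0799, 0.1981]
tool_rot: [[-0.986, 0.168, 0.0], [0.168, 0.986, 0.0], [-0.0, 0.0, -1.0]]
ft_force: [0.5, -0.1, -5.6]
grip_width: 0.0573
gripper_force: 86.8
time_s: 8.75
position: [0.584, 0.2018, 0.198]
tool_rot: [[-0.999, 0.044, -0.0], [0.044, 0.999, -0.0], [0.0, -0.0, -1.0]]
ft_force: [0.3, 0.3, -6.0]
grip_width: 0.057
gripper_force: 87.8
time_s: 9.55
position: [0.5846, 0.2022, 0.1132]
tool_rot: [[-0.999, 0.044, 0.002], [0.044, 0.999, 0.0], [-0.002, 0.0, -1.0]]
ft_force: [0.6, 0.2, -6.5]
grip_width: 0.0569
gripper_force: 87.7
```

To row units: 0.003 m is 0.06, 0.0009 m is 0.018.

```bash
python3 -m creep '[0.018,0.016,0.06,0,0.03,0,0,0.06,0,0.03,0,0,0.02,0,0.03,0,0,0,0,0.03,0,0,0,0,0.03]'
python3 -m creep '[0,0,0.02,0,0.03,0,0,0.02,0,0.03,0,0,0,0,0.03]'
python3 -m creep '[0,0,0.02,0,0.03,0,0,0,0,0.03,0,0,0,0,0.03]'
```

```text
time_s: 10.05
position: [0.5834, 0.2031, 0.105]
tool_rot: [[-0.999, 0.044, 0.0], [0.044, 0.999, -0.0], [-0.0, -0.0, -1.0]]
ft_force: [-0.3, 0.1, -6.4]
grip_width: 0.0569
gripper_force: 87.7
time_s: 10.35
position: [0.5836, 0.2031, 0.1041]
tool_rot: [[-0.999, 0.044, 0.002], [0.044, 0.999, 0.0], [-0.002, 0.0, -1.0]]
ft_force: [-1.4, -0.6, 3.8]
grip_width: 0.0571
gripper_force: 89.0
time_s: 10.65
position: [0.5837, 0.203, 0.1036]
tool_rot: [[-0.999, 0.044, 0.002], [0.044, 0.999, 0.0], [-0.002, 0.0, -1.0]]
ft_force: [-2.0, -0.2, 10.0]
grip_width: 0.0574
gripper_force: 89.7
```

To row units: 2 degrees is 0.0111.

```bash
for i in 1; do :; done
python3 -m creep '[0,0,0,0.0111,0.03,0,0,0,0.0111,0.03,0,0,0,0.0111,0.03,0,0,0,0,0.03]'
python3 -m creep '[0,0,0,0.0083,0.03,0,0,0,0.0083,0.03,0,0,0,0,0.03]'
python3 -m creep '[0,0,0,0.0083,0.03,0,0,0,0.0083,0.03,0,0,0,0,0.03]'
python3 -m creep '[0,0,0,0.0083,0.03,0,0,0,0.0083,0.03,0,0,0,0,0.03]'
```

```text
time_s: 11.05
position: [0.5835, 0.2023, 0.1035]
tool_rot: [[-0.989, 0.149, 0.001], [0.149, 0.989, -0.001], [-0.001, -0.001, -1.0]]
ft_force: [-3.1, -4.9, 8.8]
grip_width: 0.0572
gripper_force: 89.6
time_s: 11.35
position: [0.5831, 0.2031, 0.1014]
tool_rot: [[-0.98, 0.201, -0.001], [0.201, 0.98, 0.0], [0.001, -0.0, -1.0]]
ft_force: [-0.4, -0.1, -5.5]
grip_width: 0.0571
gripper_force: 87.7
time_s: 11.65
position: [0.5831, 0.2031, 0.1017]
tool_rot: [[-0.968, 0.252, -0.001], [0.252, 0.968, -0.0], [0.001, -0.0, -1.0]]
ft_force: [-0.7, -0.9, -7.0]
grip_width: 0.0576
gripper_force: 87.8
time_s: 11.95
position: [0.5832, 0.2031, 0.102]
tool_rot: [[-0.953, 0.302, -0.0], [0.302, 0.953, 0.0], [0.0, -0.0, -1.0]]
ft_force: [-0.5, -0.9, -6.9]
grip_width: 0.057
gripper_force: 87.8
```

It dropped at about ψ=78°. I'll back off slightly to free the slot and lower to the lid.

To row units: 0.001 m is 0.02, -2 degrees is -0.0111.

```bash
python3 -m creep '[0,0,0,-0.0111,0.03,0,0,0.02,0,0.03,0,0,0.02,0,0.03,0,0,0.02,0,0.03,0,0,0,0,0.03]'
python3 -m creep '[0,0,0.02,0,0.03,0,0,0.02,0,0.03,0,0,0,0,0.03]'
python3 -m creep '[0,0,0.02,0,0.03,0,0,0.01,0,0.03,0,0,0,0,0.03]'
```

```text
time_s: 12.45
position: [0.5833, 0.2031, 0.0988]
tool_rot: [[-0.963, 0.268, -0.0], [0.268, 0.963, 0.0], [0.0, -0.0, -1.0]]
ft_force: [-2.4, 0.4, -5.8]
grip_width: 0.057
gripper_force: 87.8
time_s: 12.75
position: [0.5836, 0.2031, 0.0969]
tool_rot: [[-0.963, 0.268, 0.001], [0.268, 0.963, 0.0], [-0.001, 0.0, -1.0]]
ft_force: [-0.2, -0.7, -7.2]
grip_width: 0.0573
gripper_force: 87.8
time_s: 13.05
position: [0.5835, 0.2031, 0.0955]
tool_rot: [[-0.963, 0.268, 0.0], [0.268, 0.963, 0.0], [-0.0, 0.0, -1.0]]
ft_force: [0.1, 0.1, -6.3]
grip_width: 0.057
gripper_force: 88.0
```

To row units: 0.0005 m is 0.01.

```bash
python3 -m creep '[0,0,0.01,0,0.03,0,0,0.01,0,0.03,0,0,0,0,0.03,0,0,0,0,0.03]'
python3 -m creep '[0,0,0,0.0222,0.03,0,0,0,0.0222,0.03,0,0,0,0.0222,0.03,0,0,0,0.0222,0.03,0,0,0,0.0222,0.03,0,0,0,0,0.03]'; python3 -c "
from h import *;print(observe()['wrist_torque'])"
```

```text
time_s: 13.45
position: [0.5835, 0.203, 0.0954]
tool_rot: [[-0.963, 0.268, 0.001], [0.268, 0.963, 0.0], [-0.001, 0.0, -1.0]]
ft_force: [-2.6, -1.8, 6.3]
grip_width: 0.0573
gripper_force: 88.7
time_s: 14.05
position: [0.5839, 0.2031, 0.0954]
tool_rot: [[-0.813, 0.582, 0.002], [0.582, 0.813, 0.0], [-0.002, 0.001, -1.0]]
ft_force: [-0.2, -1.3, 4.9]
grip_width: 0.0568
gripper_force: 89.0
[-0.11236342  0.35235174 -0.1280728 ]
```

To row units: 4 degrees is 0.0222.

```bash
python3 -m creep '[0,0,0,0.0222,0.03,0,0,0,0.0222,0.03,0,0,0,0.0222,0.03,0,0,0,0.0222,0.03,0,0,0,0,0.03]' 110; python3 -c "
from h import *;print(observe()['wrist_torque'])"
python3 -m creep '[0,0,0,0.0167,0.03,0,0,0,0.0167,0.03,0,0,0,0.0167,0.03,0,0,0,0.0167,0.03,0,0,0,0.0167,0.03,0,0,0,0,0.03]'; python3 -c "
from h import *;print(observe()['wrist_torque'])"
python3 -m creep '[0,0,0,0.0167,0.03,0,0,0,0.0167,0.03,0,0,0,0.0167,0.03,0,0,0,0.0167,0.03,0,0,0,0,0.03]'; python3 -c "
from h import *;print(observe()['wrist_torque'])"
```

```text
time_s: 14.55
position: [0.5833, 0.2024, 0.0955]
tool_rot: [[-0.621, 0.784, 0.0], [0.784, 0.621, -0.001], [-0.001, -0.0, -1.0]]
ft_force: [-4.1, -5.6, 7.8]
grip_width: 0.0572
gripper_force: 116.1
[-0.74264842  0.79748588 -0.10589716]
time_s: 15.15
position: [0.583, 0.2024, 0.0955]
tool_rot: [[-0.398, 0.917, -0.0], [0.917, 0.398, -0.001], [-0.001, -0.001, -1.0]]
ft_force: [-6.0, -6.3, 9.4]
grip_width: 0.0574
gripper_force: 116.2
[-0.6833941   0.99216829  0.0300718 ]
time_s: 15.65
position: [0.5829, 0.2027, 0.0955]
tool_rot: [[-0.198, 0.98, -0.0], [0.98, 0.198, -0.001], [-0.001, -0.001, -1.0]]
ft_force: [-6.4, -4.8, 9.2]
grip_width: 0.0568
gripper_force: 116.2
[-0.51663727  1.11833512 -0.14709864]
```

To row units: 3 degrees is 0.0167.

```bash
python3 -m creep '[0,0,0,0.0167,0.03,0,0,0,0.0167,0.03,0,0,0,0.0167,0.03,0,0,0,0.0111,0.03,0,0,0,0,0.03]'; python3 -c "
from h import *;print(observe()['wrist_torque'])"
python3 -m creep '[0,0,0,0.0083,0.03,0,0,0,0.0083,0.03,0,0,0,0,0.03]'; python3 -c "
from h import *;print(observe()['wrist_torque'])"
python3 -m creep '[0,0,0,0.0056,0.03,0,0,0,0.0056,0.03,0,0,0,0,0.03]'; python3 -c "
from h import *;print(observe()['wrist_torque'])"
```

```text
time_s: 16.15
position: [0.5831, 0.2036, 0.0955]
tool_rot: [[-0.008, 1.0, 0.001], [1.0, 0.008, 0.001], [0.001, 0.001, -1.0]]
ft_force: [-5.1, 0.8, 7.9]
grip_width: 0.0567
gripper_force: 116.0
[ 0.16336823  0.82373744 -0.22078516]
time_s: 16.45
position: [0.5835, 0.2036, 0.0955]
tool_rot: [[0.044, 0.999, 0.001], [0.999, -0.044, 0.001], [0.001, 0.001, -1.0]]
ft_force: [-2.8, 0.6, 7.4]
grip_width: 0.057
gripper_force: 115.9
[ 0.14237176  0.60509013 -0.21274822]
time_s: 16.75
position: [0.5835, 0.2035, 0.0955]
tool_rot: [[0.078, 0.997, 0.002], [0.997, -0.078, 0.001], [0.001, 0.001, -1.0]]
ft_force: [-3.1, 1.4, 6.4]
grip_width: 0.057
gripper_force: 115.9
[ 0.09064255  0.64316065 -0.11483567]
```

To row units: 1 degrees is 0.0056.

```bash
python3 -m creep '[0,0,0,0.0056,0.03,0,0,0,0.0028,0.03,0,0,0,0,0.03]'; python3 -c "
from h import *;print(observe()['wrist_torque'])"
python3 -m creep '[0,0,0,-0.0083,0.03,0,0,0,-0.0083,0.03,0,0,-0.02,0,0.03,0,0,-0.01,0,0.03,0,0,0,0,0.03]'; python3 -c "
from h import *;print(observe()['wrist_torque'])"
```

```text
time_s: 17.05
position: [0.5836, 0.2034, 0.0955]
tool_rot: [[0.104, 0.995, 0.002], [0.995, -0.104, 0.0], [0.001, 0.001, -1.0]]
ft_force: [-2.3, 1.1, 7.4]
grip_width: 0.0571
gripper_force: 115.9
[0.06780736 0.58597102 0.20164746]
time_s: 17.55
position: [0.5831, 0.2033, 0.0955]
tool_rot: [[0.053, 0.999, -0.001], [0.999, -0.053, 0.0], [0.0, -0.001, -1.0]]
ft_force: [-0.0, 3.9, -3.8]
grip_width: 0.0569
gripper_force: 117.5
[0.43000731 0.08522197 0.0148379 ]
```

To row units: -0.001 m is -0.02.

```bash
python3 -m creep '[0,0,-0.02,0,0.03,0,0,-0.02,0,0.03,0,0,0,0,0.03]'; python3 -m creep '[0,0,-0.02,0,0.03,0,0,-0.02,0,0.03,0,0,0,0,0.03]'
```

```text
time_s: 17.85
position: [0.5828, 0.2028, 0.0971]
tool_rot: [[0.053, 0.999, -0.002], [0.999, -0.053, -0.0], [-0.001, -0.002, -1.0]]
ft_force: [0.6, 1.7, -11.3]
grip_width: 0.0569
gripper_force: 119.3
time_s: 18.15
position: [0.5826, 0.2028, 0.0982]
tool_rot: [[0.053, 0.999, -0.003], [0.999, -0.053, -0.001], [-0.001, -0.003, -1.0]]
ft_force: [1.5, 1.7, -24.7]
grip_width: 0.0567
gripper_force: 122.6
```

It's retained under a 25 N tug. I'll set it back down and release. Opening to the full 85 mm is fine here.

To row units: 0.002 m is 0.04, 0.001 m is 0.02.

```bash
python3 -m creep '[0,0,0.04,0,0.03,0,0,0.04,0,0.03,0,0,0.02,0,0.03,0,0,0,0,0.03]' 60
python3 -m creep '[0,0,0,0,0.085,0,0,0,0,0.085,0,0,0,0,0.085,0,0,0,0,0.085,0,0,0,0,0.085,0,0,-0.2,0,0.085,0,0,-0.6,0,0.085,0,0,-0.6,0,0.085,0,0,-0.6,0,0.085,0,0,-0.6,0,0.085]'
python3 -m creep '[0,0,0,0,0.085,0,0,0,0,0.085,0,0,0,0,0.085]'
python3 - <<'E'
from h import *
im=snap("wrist","w4"); print(im["pos"],fproj(im,[.5832,.203,.1252]),fproj(im,[.657,-.183,.049]))
c=fproj(im,[.5832,.203,.1252]).astype(int)
cv2.imwrite("pics/w4c.png",cv2.resize(im["pixels"][max(c[1]-100,0):c[1]+100,c[0]-130:c[0]+130,::-1],None,fx=3,fy=3,interpolation=cv2.INTER_CUBIC))
E
```

```text
time_s: 18.55
position: [0.5836, 0.2033, 0.0959]
tool_rot: [[0.053, 0.999, 0.001], [0.999, -0.053, 0.001], [0.001, 0.001, -1.0]]
ft_force: [-1.5, 2.5, -6.5]
grip_width: 0.0567
gripper_force: 124.5
time_s: 19.55
position: [0.5832, 0.203, 0.2272]
tool_rot: [[0.053, 0.999, 0.001], [0.999, -0.053, 0.0], [0.0, 0.001, -1.0]]
ft_force: [-0.3, 0.1, -0.3]
grip_width: 0.0848
gripper_force: 0.0
time_s: 19.85
position: [0.5829, 0.203, 0.2241]
tool_rot: [[0.053, 0.999, -0.002], [0.999, -0.053, -0.0], [-0.0, -0.002, -1.0]]
ft_force: [-0.1, -0.6, 0.4]
grip_width: 0.085
gripper_force: 0.0
[0.58288769 0.20299297 0.22390199] [279.22007839 213.6804449 ] [340.92859634 430.04571578]
```

View pics/w4c.png

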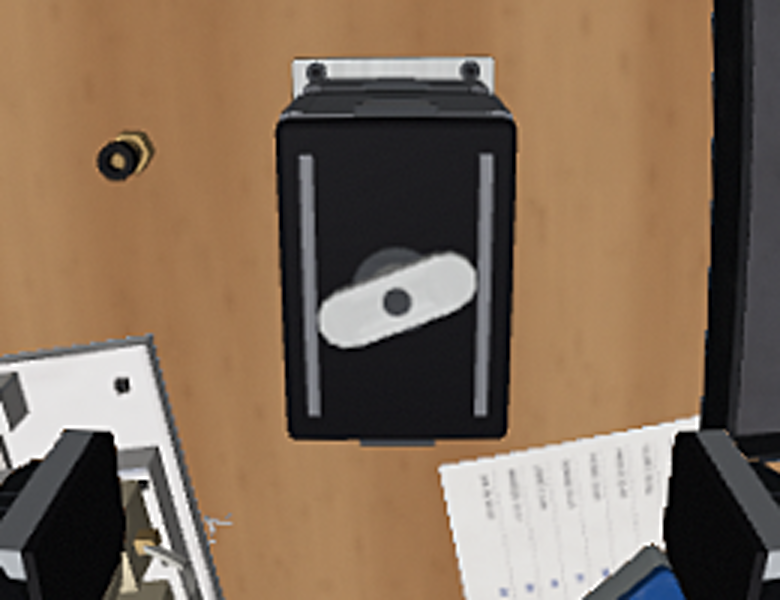

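The deep case sits square in line with the dock, with its rivet at full-image (281.3,213.7), 0.6 mm from predicted. Next is the shallow case.

The rows are not in the units I measure in: shifts go in shares of 50 mm and turns go in shares of 180 degrees. I convert before sending: -0.0292 m is -0.584, 0.00725 m is 0.145.

```bash
python3 -m creep '[-0.584,0.145,0,0,0.085,-0.584,0.145,0,0,0.085,-0.584,0.145,0,0,0.085,-0.584,0.145,0,0,0.085,-0.584,0.145,0,0,0.085,-0.584,0.145,0,0,0.085,-0.584,0.145,0,0,0.085,-0.584,0.145,0,0,0.085,-0.584,0.145,0,0,0.085,-0.584,0.145,0,0,0.085]'
python3 -m creep '[-0.584,0.145,0,0,0.085,-0.584,0.145,0,0,0.085,-0.584,0.145,0,0,0.085,0,0,0,-0.0389,0.085,0,0,0,-0.0389,0.085,0,0,0,-0.0389,0.085,0,0,0,-0.0361,0.085,0,0,0,0,0.085,0,0,0,0,0.085,0,0,0,0,0.085]'
python3 - <<'E'
from h import *
im=load("pics/w4.npz"); c,a,s,px=head(im,(281.3,213.7),.1252,35);print("D",c.round(4),a,s,px,onz(im,281.3,213.7,.1252))
f=lambda x,y:onz(im,149+x/3,113+y/3,.116)[:2]
for p,q in(((316,415),(305,155)),((481,415),(486,155))): d=f(*q)-f(*p);print(np.degrees(np.arctan2(d[1],d[0])))
im=snap("wrist","w5"); print(im["pos"],im["rot"].round(3),fproj(im,[.657,-.181,.0492]))
uv=fproj(im,[.657,-.181,.0492]); c,a,s,px=head(im,uv,.0492); print(c,a,s,px,"e",im["rot"].T@np.r_[c-im["pos"][:2],0],lid(im,uv,.038))
x,y=uv.astype(int);cv2.imwrite("pics/w5c.png",cv2.resize(im["pixels"][y-75:y+75,x-90:x+90,::-1],None,fx=4,fy=4,interpolation=cv2.INTER_CUBIC));print(x-90,y-75)
E
```

```text
time_s: 20.9
position: [0.6401, -0.0936, 0.2239]
tool_rot: [[0.053, 0.999, -0.002], [0.999, -0.053, 0.001], [0.001, -0.002, -1.0]]
ft_force: [0.6, 0.1, 0.7]
grip_width: 0.085
gripper_force: 0.0
time_s: 21.9
position: [0.6572, -0.181, 0.2246]
tool_rot: [[-0.412, 0.911, -0.001], [0.911, 0.412, 0.0], [0.001, -0.001, -1.0]]
ft_force: [-0.8, 0.6, -0.4]
grip_width: 0.0849
gripper_force: 0.0
D [0.5844 0.2034] 18.806142311060043 [38.8 14.2] [281.18803419 212.86324786] [0.58467334 0.20290664 0.1252    ]
87.76773301115333
87.41659306303683
[ 0.65726442 -0.18096547  0.22474916] [[-0.413  0.911 -0.   ]
 [ 0.911  0.413  0.   ]
 [ 0.    -0.    -1.   ]] [278.63768082 187.29644746]
[ 0.65816745 -0.18254453] 44.361111448481736 [38.1 13.9] [279.2247191  189.19101124] e [-1.81096073e-03  1.71211333e-04 -7.71327779e-07] ((657.4519653320312, -181.21640014648438), (57.48298645019531, 89.1509017944336), 24.305252075195312)
188 112
```

View pics/w5c.png

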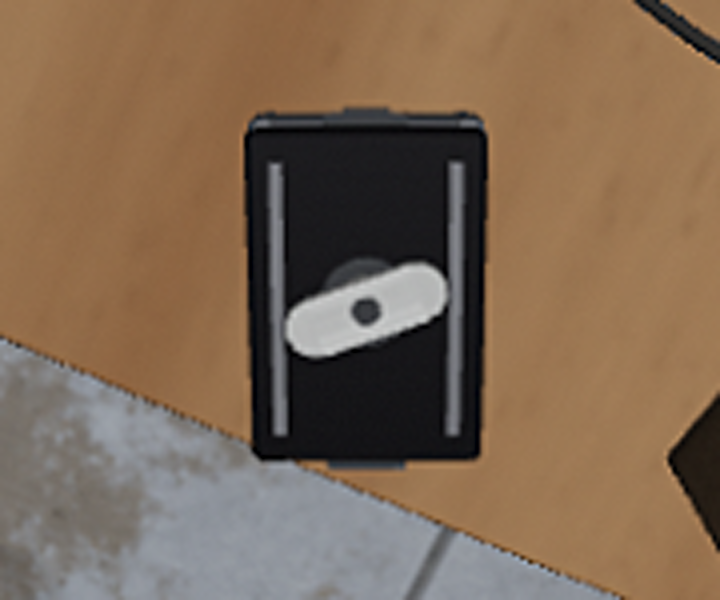

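To row units: 0.03 m is 0.6, -0.0018 m is -0.036.

```bash
python3 -m creep '[-0.036,0,0.4,0,0.085,0,0,0.6,0,0.085,0,0,0.6,0,0.085,0,0,0.6,0,0.085,0,0,0.6,0,0.085,0,0,0.6,0,0.085,0,0,0.33,0,0.085,0,0,0.166,0,0.085,0,0,0,0,0.085,0,0,0,0,0.085]' 80
python3 -m creep '[0,0,0,0,0.03,0,0,0,0,0.03,0,0,0,0,0.03,0,0,0,0,0.03,0,0,0,0,0.03,0,0,0,0,0.03,0,0,0,0,0.03,0,0,0,0,0.03]' 80
python3 -m creep '[0,0,-0.2,0,0.03,0,0,-0.4,0,0.03,0,0,-0.6,0,0.03,0,0,-0.6,0,0.03,0,0,-0.6,0,0.03,0,0,-0.6,0,0.03,0,0,-0.6,0,0.03,0,0,-0.2,0,0.03,0,0,0,0,0.03,0,0,0,0,0.03]'
```

```text
time_s: 22.95
position: [0.6586, -0.1829, 0.0313]
tool_rot: [[-0.414, 0.91, 0.002], [0.91, 0.414, -0.001], [-0.001, 0.001, -1.0]]
ft_force: [-0.0, -0.9, -0.1]
grip_width: 0.0849
gripper_force: 0.0
time_s: 23.75
position: [0.6586, -0.1829, 0.0317]
tool_rot: [[-0.414, 0.91, 0.002], [0.91, 0.414, -0.001], [-0.002, 0.001, -1.0]]
ft_force: [-0.6, 0.3, 6.3]
grip_width: 0.0569
gripper_force: 87.8
time_s: 24.75
position: [0.6575, -0.1824, 0.2184]
tool_rot: [[-0.414, 0.91, -0.003], [0.91, 0.414, 0.001], [0.002, -0.002, -1.0]]
ft_force: [-0.1, -0.1, -4.8]
grip_width: 0.0569
gripper_force: 86.6
```

```bash
python3 -m creep '[0.588,0.142,0,0,0.03,0.588,0.142,0,0,0.03,0.588,0.142,0,0,0.03,0.588,0.142,0,0,0.03,0.588,0.142,0,0,0.03,0.588,0.142,0,0,0.03,0.588,0.142,0,0,0.03,0.588,0.142,0,0,0.03,0.588,0.142,0,0,0.03,0.588,0.142,0,0,0.03]'
python3 -m creep '[0.588,0.142,0,0,0.03,0.588,0.142,0,0,0.03,0.578,0.142,0,0,0.03,0,0,0,-0.0444,0.03,0,0,0,-0.0444,0.03,0,0,0,-0.0444,0.03,0,0,0,-0.0444,0.03,0,0,0,-0.0444,0.03,0,0,0,-0.0444,0.03,0,0,0,-0.0444,0.03]'
python3 -m creep '[0,0,0,-0.0444,0.03,0,0,0,-0.0444,0.03,0,0,0.4,0,0.03,0,0,0.4,0,0.03,0,0,0.26,0,0.03,0,0,0,0,0.03,0,0,0,0,0.03,0,0,0,0,0.03]'
```

```text
time_s: 25.75
position: [0.6, 0.1155, 0.2181]
tool_rot: [[-0.414, 0.91, -0.004], [0.91, 0.414, 0.0], [0.002, -0.003, -1.0]]
ft_force: [0.3, -0.0, -2.9]
grip_width: 0.057
gripper_force: 86.4
time_s: 26.75
position: [0.5834, 0.2029, 0.2181]
tool_rot: [[-0.987, 0.16, -0.004], [0.16, 0.987, -0.001], [0.004, -0.001, -1.0]]
ft_force: [-0.3, -0.1, -3.9]
grip_width: 0.0567
gripper_force: 86.5
time_s: 27.55
position: [0.5842, 0.203, 0.1676]
tool_rot: [[-0.994, -0.113, 0.001], [-0.113, 0.994, 0.0], [-0.001, 0.0, -1.0]]
ft_force: [0.1, -0.1, -2.9]
grip_width: 0.0566
gripper_force: 86.5
```

To row units: 0.005 m is 0.1, 0.0008 m is 0.016.

```bash
python3 -m creep '[0.016,0.006,0.1,0,0.03,0,0,0.08,0,0.03,0,0,0,0,0.03,0,0,0,0,0.03]'
python3 -m creep '[0,0,0.02,0,0.03,0,0,0.02,0,0.03,0,0,0,0,0.03]'
python3 -m creep '[0,0,0.02,0,0.03,0,0,0,0,0.03,0,0,0,0,0.03]'
```

```text
time_s: 27.95
position: [0.5832, 0.2032, 0.1582]
tool_rot: [[-0.994, -0.113, -0.0], [-0.113, 0.994, -0.0], [0.0, 0.0, -1.0]]
ft_force: [-0.5, 0.4, -3.7]
grip_width: 0.0567
gripper_force: 86.5
time_s: 28.25
position: [0.5833, 0.2033, 0.1568]
tool_rot: [[-0.994, -0.113, 0.001], [-0.113, 0.994, 0.0], [-0.001, 0.0, -1.0]]
ft_force: [0.0, -1.2, 0.8]
grip_width: 0.057
gripper_force: 87.2
time_s: 28.55
position: [0.5834, 0.2033, 0.1565]
tool_rot: [[-0.994, -0.113, 0.002], [-0.113, 0.994, 0.0], [-0.002, -0.0, -1.0]]
ft_force: [-2.8, -1.0, 8.4]
grip_width: 0.0568
gripper_force: 88.0
```

Riding on the head. Now turn clockwise under light pressure.

To row units: 0.0005 m is 0.01, 2 degrees is 0.0111.

```bash
python3 -m creep '[0,0,0.01,0.0111,0.03,0,0,0,0.0111,0.03,0,0,0,0.0111,0.03,0,0,0,0,0.03]'
python3 -m creep '[0,0,0,0.0083,0.03,0,0,0,0.0083,0.03,0,0,0,0,0.03]'
python3 -m creep '[0,0,0,0.0083,0.03,0,0,0,0.0083,0.03,0,0,0,0,0.03]'
```

```text
time_s: 28.95
position: [0.5837, 0.2039, 0.1563]
tool_rot: [[-1.0, -0.007, 0.003], [-0.007, 1.0, 0.002], [-0.003, 0.002, -1.0]]
ft_force: [-1.5, 2.7, 7.4]
grip_width: 0.0568
gripper_force: 87.9
time_s: 29.25
position: [0.5836, 0.2036, 0.1555]
tool_rot: [[-0.999, 0.044, 0.002], [0.044, 0.999, 0.001], [-0.002, 0.001, -1.0]]
ft_force: [0.7, -0.9, -2.7]
grip_width: 0.0568
gripper_force: 86.7
time_s: 29.55
position: [0.5829, 0.203, 0.1542]
tool_rot: [[-0.995, 0.098, -0.001], [0.098, 0.995, -0.0], [0.001, -0.0, -1.0]]
ft_force: [-0.7, 0.1, -3.8]
grip_width: 0.0567
gripper_force: 86.6
```

It dropped in at about ψ=85°. Now lower to the lid.

To row units: 0.001 m is 0.02.

```bash
python3 -m creep '[0,0,0.02,0,0.03,0,0,0.02,0,0.03,0,0,0.02,0,0.03,0,0,0,0,0.03]'
python3 -m creep '[0,0,0.02,0,0.03,0,0,0.02,0,0.03,0,0,0.02,0,0.03,0,0,0,0,0.03]'
python3 -m creep '[0,0,0.01,0,0.03,0,0,0.01,0,0.03,0,0,0.01,0,0.03,0,0,0,0,0.03]' 110
```

```text
time_s: 29.95
position: [0.5831, 0.2032, 0.1515]
tool_rot: [[-0.995, 0.096, -0.0], [0.096, 0.995, -0.0], [0.0, -0.0, -1.0]]
ft_force: [0.8, -0.1, -2.7]
grip_width: 0.0567
gripper_force: 86.6
time_s: 30.35
position: [0.5831, 0.2032, 0.1485]
tool_rot: [[-0.995, 0.096, -0.0], [0.096, 0.995, -0.0], [0.0, -0.0, -1.0]]
ft_force: [0.2, -0.5, -2.7]
grip_width: 0.0568
gripper_force: 86.6
time_s: 30.75
position: [0.5833, 0.2032, 0.1479]
tool_rot: [[-0.995, 0.096, 0.001], [0.096, 0.995, 0.0], [-0.001, 0.0, -1.0]]
ft_force: [-2.6, 0.0, 3.6]
grip_width: 0.0559
gripper_force: 122.1
```

To row units: 4 degrees is 0.0222.

```bash
python3 -m creep '[0,0,0,0.0222,0.03,0,0,0,0.0222,0.03,0,0,0,0.0222,0.03,0,0,0,0.0222,0.03,0,0,0,0.0222,0.03,0,0,0,0.0222,0.03,0,0,0,0.0222,0.03,0,0,0,0.0222,0.03,0,0,0,0.0222,0.03,0,0,0,0.0222,0.03]'
python3 -m creep '[0,0,0,0.0167,0.03,0,0,0,0.0167,0.03,0,0,0,0.0167,0.03,0,0,0,0.0167,0.03,0,0,0,0.0167,0.03,0,0,0,0.0167,0.03,0,0,0,0.0167,0.03,0,0,0,0.0167,0.03,0,0,0,0.0167,0.03,0,0,0,0.0167,0.03]'
python3 -m creep '[0,0,0,0.0167,0.03,0,0,0,0.0167,0.03,0,0,0,0.0167,0.03,0,0,0,0.0167,0.03,0,0,0,0.0167,0.03,0,0,0,0,0.03]';python3 -c "
from h import *;print(observe()['wrist_torque'])"
python3 -m creep '[0,0,0,0.0083,0.03,0,0,0,0.0083,0.03,0,0,0,0,0.03]'; python3 -c "
from h import *;print(observe()['wrist_torque'])"
```

```text
time_s: 31.75
position: [0.5835, 0.2027, 0.1479]
tool_rot: [[-0.699, 0.716, 0.001], [0.716, 0.699, -0.001], [-0.002, 0.0, -1.0]]
ft_force: [-1.4, -3.0, 3.4]
grip_width: 0.0561
gripper_force: 122.3
time_s: 32.75
position: [0.5836, 0.2037, 0.1479]
tool_rot: [[-0.248, 0.969, 0.002], [0.969, 0.248, 0.001], [0.0, 0.002, -1.0]]
ft_force: [-0.8, 3.1, 1.9]
grip_width: 0.0562
gripper_force: 122.2
time_s: 33.35
position: [0.5838, 0.2033, 0.1479]
tool_rot: [[0.01, 1.0, 0.002], [1.0, -0.01, 0.0], [0.0, 0.002, -1.0]]
ft_force: [1.0, 0.8, 4.5]
grip_width: 0.0565
gripper_force: 122.2
[-0.02658898 -0.07820648 -0.12347419]
time_s: 33.65
position: [0.5836, 0.2029, 0.1479]
tool_rot: [[0.063, 0.998, 0.002], [0.998, -0.063, -0.0], [-0.0, 0.002, -1.0]]
ft_force: [1.0, -2.0, 5.3]
grip_width: 0.0564
gripper_force: 122.6
[-0.43957492 -0.02801913 -0.10102628]
```

To row units: 1.5 degrees is 0.0083.

```bash
python3 -m creep '[0,0,0,0.0083,0.03,0,0,0,0.0056,0.03,0,0,0,0,0.03]'; python3 -c "
from h import *;print(observe()['wrist_torque'])"
python3 -m creep '[0,0,0,-0.0083,0.03,0,0,0,-0.0056,0.03,0,0,-0.04,0,0.03,0,0,-0.04,0,0.03,0,0,-0.02,0,0.03,0,0,0,0,0.03]'
```

```text
time_s: 33.95
position: [0.5837, 0.2026, 0.1479]
tool_rot: [[0.106, 0.994, 0.002], [0.994, -0.106, -0.001], [-0.001, 0.002, -1.0]]
ft_force: [0.3, -3.6, 5.3]
grip_width: 0.056
gripper_force: 122.6
[-0.6416141  -0.0703074   0.06312206]
time_s: 34.55
position: [0.5823, 0.2032, 0.1505]
tool_rot: [[0.062, 0.998, -0.004], [0.998, -0.062, -0.001], [-0.001, -0.004, -1.0]]
ft_force: [0.6, -0.4, -16.0]
grip_width: 0.0559
gripper_force: 120.0
```

Retained under the tug. Now set it down, release, retreat and look.

```bash
python3 -m creep '[0,0,0.04,0,0.03,0,0,0.04,0,0.03,0,0,0.01,0,0.03,0,0,0,0,0.03]' 60
python3 -m creep '[0,0,0,0,0.085,0,0,0,0,0.085,0,0,0,0,0.085,0,0,0,0,0.085,0,0,0,0,0.085,0,0,-0.2,0,0.085,0,0,-0.6,0,0.085,0,0,-0.6,0,0.085,0,0,-0.6,0,0.085,0,0,-0.4,0,0.085]'
python3 -m creep '[0,0,0,0,0.085,0,0,0,0,0.085,0,0,0,0,0.085]'
python3 - <<'E'
from h import *
im=snap("wrist","w6"); print(im["pos"]); s=snap("scene","s6")
c=fproj(im,[.5832,.203,.165]).astype(int)
x,y=proj(s,[.5834,.2033,.08]).astype(int); b=s["pixels"][y-50:y+50,x-40:x+40,::-1]
cv2.imwrite("pics/w6c.png",np.hstack([cv2.resize(im["pixels"][max(c[1]-100,0):max(c[1]-100,0)+200,c[0]-80:c[0]+80,::-1],(400,500)),cv2.resize(b,(400,500),interpolation=cv2.INTER_CUBIC)]))
h=head(im,c,.1652,45);print(h,c)
E
```

```text
time_s: 34.95
position: [0.5833, 0.203, 0.1484]
tool_rot: [[0.062, 0.998, 0.001], [0.998, -0.062, -0.0], [-0.0, 0.001, -1.0]]
ft_force: [-2.5, -3.7, -2.1]
grip_width: 0.056
gripper_force: 121.3
time_s: 35.95
position: [0.5834, 0.2033, 0.271]
tool_rot: [[0.062, 0.998, 0.004], [0.998, -0.062, 0.001], [0.001, 0.004, -1.0]]
ft_force: [0.3, -0.1, -0.1]
grip_width: 0.0849
gripper_force: 0.0
time_s: 36.25
position: [0.5828, 0.2032, 0.2665]
tool_rot: [[0.062, 0.998, -0.002], [0.998, -0.062, -0.0], [-0.0, -0.002, -1.0]]
ft_force: [0.1, -0.3, -0.2]
grip_width: 0.0851
gripper_force: 0.0
[0.58285003 0.20314979 0.26647308]
(array([0.5841199, 0.2034124]), np.float64(16.420408586581306), array([38.7, 14. ]), array([280.75213675, 212.01709402])) [279 212]
```

View pics/w6c.png

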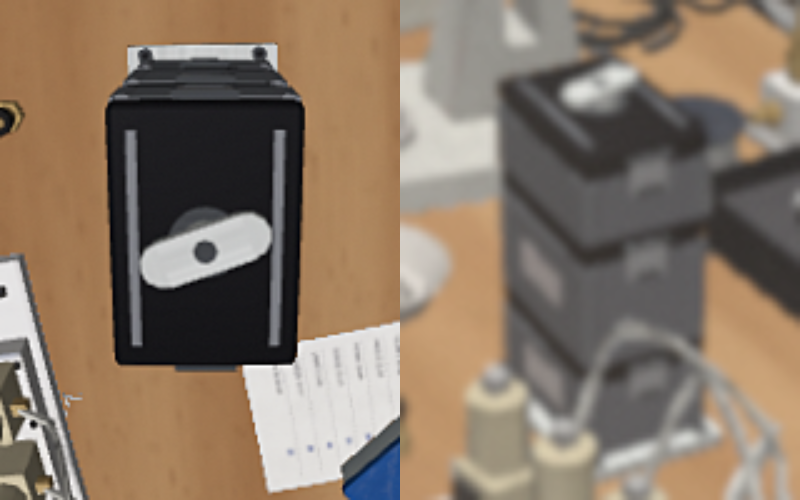

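The tower stands aligned and square: strips run symmetric at x≈134 and 277 in the left panel, and the side view is flush. Handing in.

```bash
python3 -c "
from rig import *
print(close_job())"
```

```text
the job is handed in; nothing more can be done
None
```

The job is handed in at about 36 s: the deep case is locked on the docked case and the shallow one on top of that. Both held under an upward tug and looked square in the last pictures, but the hand-in returned no verdict.

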